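Tip the finned casting onto its sole and seat it on the locating board

TASK

The finned metal casting stands on end on the rubber-topped locating board. Without lifting it off the board, push it over so that it lies on its flat sole with the fins up, and slide it so that its long side lies flush along the side rail and its leading end (the end that was on top) is home against the block of the end stop, wherever that is clamped. Press it against the stop with about 12 N for a second, never pressing or striking rail or stop with more than 25 N, then let go; leave the bottle, the mug and the spool where they are.

Things in the scene. Friction and masses are not known exactly. Their poses are not given: they have to be found in the camera images.
- board: fixed locating board on the worktop, plywood with black rubber top, 260 (x) x 340 (y) mm, top 18 mm above the worktop. Origin on the worktop, z up; it extends from x = -120 to +140 and y = -170 to +170 mm. A rigid steel side rail (26 mm high above the rubber) along its near edge and an end stop at its left end are screwed to it.
- side_rail: steel bar 18 x 280 x 26 mm on the board, part of it, same axes. Origin at the foot of its working face, mid length; the working face is the plane x = 0 here (board x = -90 mm) and looks to board +x (away from the robot); the casting's side goes against it, by pushing towards board -x. Meet it slowly, under 40 mm/s.
- end_stop: foot of the adjustable end stop, fixed to the board, same axes; origin at board x = -90, y = +125 mm. On it a steel block 60 (x) x 22 x 20 mm (6 to 26 mm above the rubber, x from +2 to +62 mm) is clamped; its working face looks to board -y and stands anywhere from y = 0 to -16 mm here. Not measured: feel for it slowly, about 20 mm/s.
- casting: loose bare grey metal casting 64 (x) x 46 (y) x 140 (z) mm, about 0.3 kg, weight and friction vary (slides under 1 to 4 N). Flat sole at y = +23 mm, five lengthwise fins opposite (tips y = -23 mm). Origin: centre of the end it stands on; own z up at the start, own y within 0.35 rad of board +y. Pushed high on the fins it falls towards the end stop and lands well short of it.
- casting_top (a point): centre of the casting's leading end face (casting z = 140 mm), the upper end at the start; this end goes against the end stop. Axes as the casting's: once it lies on its sole (46 mm high) its y points down, z towards the end stop and x away from the rail.
- casting_side (a point): centre of the casting's long side face (own x = -32 mm, z = 70 mm) that goes against the side rail. Axes as the casting's.
- flux_bottle: small brown dropper bottle, 33 mm across, 102 mm high, standing on the worktop left of the board; origin under its centre. Leave alone.
- yellow_mug: yellow mug, 69 mm across, 68 mm high, on the worktop left of the board; origin under its centre. Leave alone.
- solder_spool: nearly empty grey spool, 63 mm across, 70 mm high, on the worktop behind the board; origin under its centre. Leave alone.
Mind the look-alikes: they are no part of the job. Of the things that look like the casting, the larger one is meant.

How it is judged:
By the outcome, as a careful person would: the job done as asked, in the order asked, and still so for the second after the job is handed in, with the robot touching nothing.
It also fails if it takes over 72 s, if anything falls off the work surface, if the arm or the gripper's body presses on something with over 40 N, if the wrist force passes 120 N, or if a joint passes its speed limit or range.

ROBOT

A 6-joint arm with a two-finger parallel gripper is mounted at the origin on a cart in front of the work surface, level with it; the furniture and walls round the work are solid. World frame = base frame: x ahead of the robot, y to its left, z up, the work surface at z = 0. Lengths are in m, angles in rad, forces in N, time in s.
With the tool pointing down it reaches from about 0.425 to 0.95 m from the base axis. Payload 3.5 kg.
Tool frame: the origin (TCP) lies at the very end of the fingers, on their centre line; the grasp point (between the pads) lies robot.grip_point_offset behind it (robot.grip_point_offset is the distance from the TCP to the grasp point, in m); x points along the fingers, y is the direction in which the jaws open and shut, and the axes are right-handed (so a half turn about x gives the same grasp; the last joint's range is limited). The gripper opens to 85 mm and grips with 20 to 120 N. Pads are 22 mm wide; open, the fingers measure 114 mm over their backs; the gripper's body (76 mm by 85 mm) begins 54 mm behind the grasp point. The pads swing forward as they close: fully open they stand 13 mm farther back than shut.
Start: joints at [0.969, 0.286, 1.577, -0, 1.279, -0.15], TCP at [0.295, 0.607, 0.231] pointing down, gripper open.
Joint ranges: [-2.77, 2.77], [-0.9, 2.22], [0.21, 2.48], [-1.53, 4.67], [0.24, 2.81], [-2.84, 2.84]. Speed limits (rad/s): [2.79, 2.79, 3.14, 3.14, 3.14, 3.14].

INTERFACE

Orientations are given as a unit quaternion [x, y, z, w].
In Python, from bench import robot, ik, cams, nets gives the robot as it stands. The module is installed in compiled form; this text tells all that it offers. Calls block until the motion is done:
- robot.move_to(position, orientation): joint-space move of the TCP to a pose.
- robot.move_l(position, vel=0.15, orientation=None, max_force=None): straight line of the TCP; orientation=None keeps the orientation; vel is the mean speed in m/s. With max_force (N) it stops when the force on the tool has changed by that much, and returns True; else False.
- robot.movej(angles): joint-space move.
- robot.move_gripper(opening, squeeze=None): opening from 0.0 (shut) to 1.0 (fully open); squeeze is the grip in N (None keeps the last); returns when the fingers have stopped.
- robot.dwell(seconds).
- ik(position, orientation): joint angles nearest the present ones, or None.
- cams.read_camera(name): name is "scene" or "top" or "wrist"; returns the picture (400x640x3 uint8, blue, green, red); there is no depth.
- cams.camera_params(name): a dict with "mtx" (3x3 intrinsics, pixels), "R" (3x3) and "t" (3): a world point X has camera coordinates R X + t; the wrist camera has in their place "mount" (4x4, takes a point from camera to tool coordinates, whose origin is the TCP and whose axes are the tool frame's). Camera axes: x right, y down, z forward; pixel columns grow to the right and rows downward; lengths in m; the calibration is good to about 2 mm. A picture is of the moment at which its call begins: read the wrist's pose just before it. camera_params takes no time and is no camera call.
A pose or a line that the arm cannot do raises robot.PlanningError and nothing moves.
- robot.close_job(): hands the job in, once; it reports no verdict.
Trained networks look in the newest picture that a camera, given by its name, has taken for a name from the list of things; names that differ only in an ending like _2 or _b are one class to them, and where a whole thing is asked for, a point or a joint stands for the part that bears it (a point fixed in the world has none). Each returns a list of dicts, best first, with "confidence" (0 to 1); they miss things now and then, are a little off and sometimes report something else, mostly with a low value. They report only what shows in the picture. A call takes as long as a camera call. They do not tell look-alikes from the thing itself.
- nets.find_in(thing, camera): "extent" ([centre column, centre row, width, height] as shares, 0 to 1, of the picture: columns of its width, rows of its height, round what is visible of it).
- nets.tip_of(thing, camera): "position" ([column, row] as shares, 0 to 1, of the picture: columns of its width, rows of its height: a listed point, or the origin of a listed thing).
Readings, each from a call of its own:
- robot.get_time_s(): time.
- robot.get_joint_pos(): joint angles.
- robot.get_joint_velocities(): joint speeds.
- robot.get_joint_torque(): joint torques, N m.
- robot.get_tool_pos(): TCP position.
- robot.get_eef_rot(): TCP orientation.
- robot.get_ft_force(): force on the tool from outside, world axes, zero at the start.
- robot.get_moment(): the same for the moment, N m.
- robot.get_gripper_width(): opening from 0.0 (shut) to 1.0 (fully open).
Only numpy, scipy, OpenCV 4.12 (cv2) and the standard library are available. Lean on these libraries where they do the work, as an engineer would, in place of code of your own. Each camera call takes 0.05 s, during which the arm holds its last target.

## Working session

There is one attempt and no reset: what is moved stays moved. The work goes in short steps, each a Python script; the robot and the scene stay as the last script left them, time stands still between calls to the robot, and variables do not carry over. Pictures are saved under pics/ and viewed, and the job is handed in when it is done.

```bash
mkdir -p pics
cat > h.py <<'E'
import numpy as np, cv2
from bench import robot, ik, cams, nets
def ray(cam,u,v):
    p=cams.camera_params(cam); K=np.array(p['mtx']);R=np.array(p['R']);t=np.array(p['t'])
    d=R.T@np.linalg.inv(K)@np.array([u,v,1.0]); return -R.T@t,d
def atz(cam,u,v,z):
    o,d=ray(cam,u,v); return o+d*(z-o[2])/d[2]
def proj(cam,X):
    p=cams.camera_params(cam); c=np.array(p['R'])@np.array(X)+np.array(p['t']); q=np.array(p['mtx'])@c; return q[:2]/q[2]
E
python3 - <<'E'
from h import *
for c in ['scene','top']:
    im=cams.read_camera(c); cv2.imwrite(f'pics/{c}0.png',im)
    p=cams.camera_params(c); print(c,np.round(p['mtx'],1).tolist(),np.round(-np.array(p['R']).T@p['t'],3))
    for n in ['casting','casting_top','board','side_rail','end_stop','flux_bottle','yellow_mug','solder_spool']:
        a=nets.find_in(n,c); b=nets.tip_of(n,c)
        print(n,[(np.round(np.array(x['extent'])*[640,400,640,400]).tolist(),round(x['confidence'],2)) for x in a[:3]],[(np.round(np.array(x['position'])*[640,400],1).tolist(),round(x['confidence'],2)) for x in b[:3]])
print(robot.get_time_s(), robot.get_eef_rot(), robot.grip_point_offset)
E
```

```text
scene [[491.4, 0.0, 321.4], [0.0, 491.4, 199.9], [0.0, 0.0, 1.0]] [ 0.104 -0.87   0.779]
casting [([311.0, 235.0, 32.0, 58.0], 0.96), ([373.0, 295.0, 27.0, 53.0], 0.86)] [([369.9, 312.6], 0.84), ([311.4, 258.8], 0.69), ([284.1, 237.9], 0.46)]
casting_top [([372.0, 294.0, 26.0, 55.0], 0.89), ([314.0, 235.0, 31.0, 69.0], 0.68)] [([372.5, 274.3], 0.84), ([313.4, 209.9], 0.71)]
board [([296.0, 242.0, 140.0, 101.0], 0.8)] [([285.0, 237.2], 0.55)]
side_rail [([253.0, 239.0, 39.0, 72.0], 0.77)] [([251.9, 242.9], 0.75), ([356.8, 212.1], 0.64)]
end_stop [([253.0, 207.0, 21.0, 16.0], 0.48)] [([240.6, 214.8], 0.62)]
flux_bottle [([290.0, 174.0, 9.0, 32.0], 0.86)] [([288.8, 188.9], 0.8)]
yellow_mug [([231.0, 193.0, 40.0, 31.0], 0.56), ([354.0, 201.0, 19.0, 34.0], 0.53)] [([228.3, 202.4], 0.87), ([358.0, 211.9], 0.71)]
solder_spool [([355.0, 202.0, 16.0, 33.0], 0.81)] [([358.0, 213.8], 0.69)]
top [[503.1, 0.0, 318.2], [0.0, 503.1, 201.0], [0.0, 0.0, 1.0]] [0.549 0.002 1.456]
casting [([416.0, 216.0, 24.0, 18.0], 0.75), ([347.0, 222.0, 26.0, 25.0], 0.66)] [([412.5, 215.0], 0.76), ([342.7, 223.1], 0.6)]
casting_top [([347.0, 223.0, 23.0, 28.0], 0.93), ([418.0, 215.0, 27.0, 16.0], 0.53)] [([417.6, 214.5], 0.78), ([348.4, 223.9], 0.61), ([302.8, 147.4], 0.53)]
board [([305.0, 223.0, 132.0, 106.0], 0.87)] [([305.7, 226.3], 0.57)]
side_rail [([296.0, 261.0, 104.0, 20.0], 0.66)] [([297.6, 255.2], 0.65)]
end_stop [([250.0, 238.0, 15.0, 25.0], 0.7)] [([216.7, 242.5], 0.66)]
flux_bottle [([229.0, 181.0, 17.0, 14.0], 0.73)] [([231.9, 183.9], 0.52), ([256.0, 249.5], 0.35)]
yellow_mug [([217.0, 245.0, 30.0, 37.0], 0.73)] [([221.4, 244.2], 0.64)]
solder_spool [([302.0, 147.0, 21.0, 24.0], 0.84)] [([298.8, 147.9], 0.8)]
1.7 [ 0.15839402  0.68914854 -0.15837317  0.68913247] 0.0187
```

Run:
```python
import cv2
a=cv2.imread('pics/top0.png')[120:290,190:440]; cv2.imwrite('pics/top0c.png',cv2.resize(a,None,fx=3.2,fy=3.2,interpolation=cv2.INTER_CUBIC))
a=cv2.imread('pics/scene0.png')[150:340,200:420]; cv2.imwrite('pics/scene0c.png',cv2.resize(a,None,fx=3.1,fy=3.1,interpolation=cv2.INTER_CUBIC))
```

```text
(no output)
```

View pics/top0c.png

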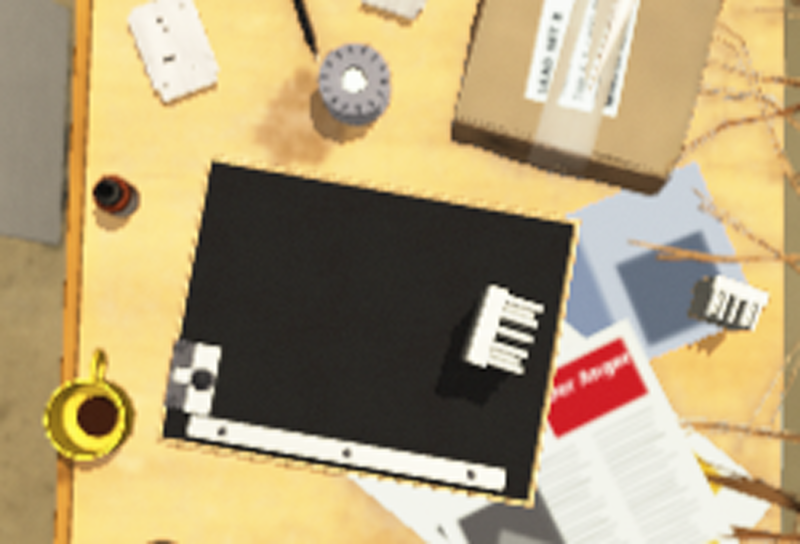

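View pics/scene0c.png

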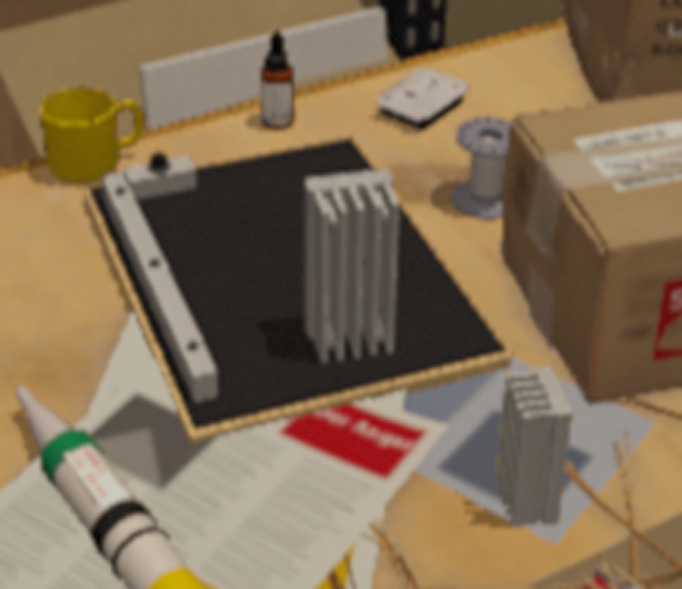

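View pics/scene0.png

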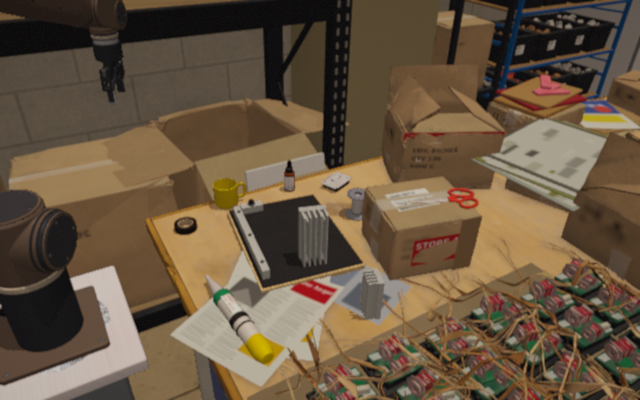

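The two candidates are the tall casting on the board, at scene (311,235) / top (347,222), and a smaller look-alike on the blue sheet, at scene (373,295) / top (416,216). I choose the larger one on the board. Its sole faces the stop and its fins face away, which matches the description. Next I'll measure it on finer crops.

Run:
```python
from h import *
a=cv2.imread('pics/top0.png')
m=(a.max(2)<75).astype(np.uint8); n,l,s,_=cv2.connectedComponentsWithStats(m[:, :]); 
i=l[200,310]; print(i,s[i]); m=(l==i).astype(np.uint8)
c=max(cv2.findContours(m,cv2.RETR_EXTERNAL,cv2.CHAIN_APPROX_NONE)[0],key=cv2.contourArea)
h=cv2.convexHull(c); r=cv2.minAreaRect(h); print(r); b=cv2.boxPoints(r)
for p in b: print(p, np.round(atz('top',*p,0.018),4))
def crop(x,y,w,hh,f,n):
    d=cv2.resize(a[y:y+hh,x:x+w],None,fx=f,fy=f,interpolation=cv2.INTER_CUBIC)
    for k in range(0,w,10): cv2.putText(d,str(x+k),(k*f,10),0,.35,(0,0,255),1); cv2.line(d,(k*f,12),(k*f,18),(0,0,255),1)
    for k in range(0,hh,10): cv2.putText(d,str(y+k),(0,k*f+4),0,.35,(0,0,255),1)
    cv2.imwrite(n,d)
crop(325,200,50,45,14,'pics/cast_top.png')
crop(230,215,60,45,13,'pics/stop_top.png')
```

```text
256 [ 241  171  128  105 8507]
((304.5991516113281, 223.00485229492188), (115.29781341552734, 87.0274429321289), 9.926244735717773)
[240.3123  255.92966] [0.4695 0.221  0.018 ]
[255.31413 170.20499] [0.7157 0.1869 0.018 ]
[368.886   190.08005] [ 0.6675 -0.1405  0.018 ]
[353.88416 275.80472] [ 0.4224 -0.1033  0.018 ]
```

View pics/cast_top.png

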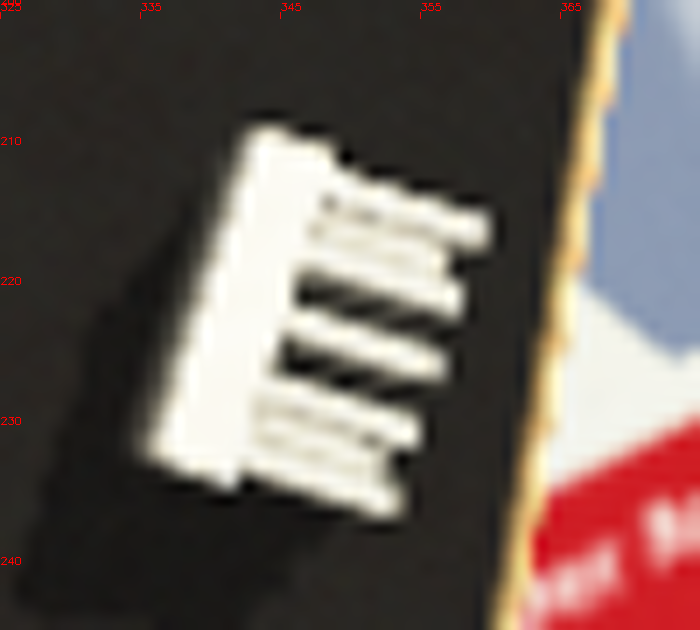

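View pics/stop_top.png

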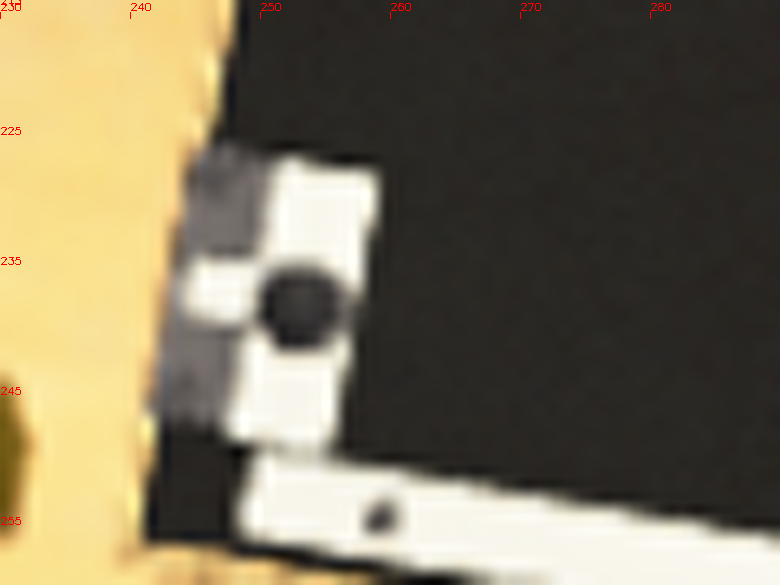

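```bash
cat >> h.py <<'E'
PSI=-0.143; C=np.array([0.5688,0.0410]); XB=np.array([np.cos(PSI),np.sin(PSI)]); YB=np.array([-np.sin(PSI),np.cos(PSI)])
OB=C-0.010*XB
def w2b(p): p=np.asarray(p)[:2]-OB; return np.array([p@XB,p@YB])
def b2w(x,y,z): q=OB+x*XB+y*YB; return np.array([q[0],q[1],z])
E
python3 - <<'E'
from h import *
def P(n,u,v,z,h=.5): 
    w=atz('top',u-h,v-h,z); print(n,np.round(w,4),np.round(w2b(w)*1000,1)); return w
P('stopA',258.8,228,.044);P('stopB',255.7,249,.044)
P('railL',249.5,250,.044);P('railface mid',270,253.0,.044)
a=P('sole1',342.3,209.5,.158);b=P('sole2',335.2,233,.158)
c=P('tip1',360,215.5,.158);d=P('tip2',353.5,237,.158)
print(np.linalg.norm(a-b),np.linalg.norm(c-d),np.linalg.norm(a-c))
e=(a-b)/np.linalg.norm(a-b); print('yaw own x',np.arctan2(e[1],e[0]),'rel board',np.arctan2(e[1],e[0])-PSI)
# scene check of board corners
for X in [(-.12,-.17),(.14,-.17),(.14,.17),(-.12,.17)]: print(X,proj('scene',b2w(*X,.018)),proj('top',b2w(*X,.018)))
print(proj('scene',(a+b+c+d)/4))
for n in ['flux_bottle','yellow_mug']: pass
P('bottle',230,182,.1);P('mug',218,246,.068)
E
```

```text
stopA [0.5516 0.1696 0.044 ] [-25.3 124.8]
stopB [0.4928 0.1762 0.044 ] [-84.5 123. ]
railL [0.4895 0.1934 0.044 ] [-90.2 139.6]
railface mid [0.4827 0.1359 0.044 ] [-88.7  81.6]
sole1 [ 0.6051 -0.0578  0.158 ] [ 60.  -92.6]
sole2 [ 0.544  -0.0411  0.158 ] [ -2.8 -84.7]
tip1 [ 0.5908 -0.1038  0.158 ] [  52.5 -140.2]
tip2 [ 0.5351 -0.0884  0.158 ] [  -5.  -132.9]
0.06329682413345664 0.05788335009255306 0.048180036711869365
yaw own x -0.267812829808801 rel board -0.12481282980880101
(-0.12, -0.17) [260.44138673 288.83379933] [355.75013681 278.15318871]
(0.14, -0.17) [364.93968691 262.28762059] [370.78504008 188.14444302]
(0.14, 0.17) [313.16493686 192.18698985] [254.06717298 168.08655355]
(-0.12, 0.17) [225.61978483 209.14227646] [237.85879786 257.68210434]
[313.04782268 210.57579467]
bottle [0.6735 0.2451 0.1   ] [ 84.6 217. ]
mug [0.499  0.2771 0.068 ] [-92.7 223.8]
```

```bash
cat >> h.py <<'E'
from scipy.spatial.transform import Rotation as Ro
def down(yaw):
    c,s=np.cos(yaw),np.sin(yaw)
    return Ro.from_matrix(np.array([[0,c,s],[0,s,-c],[-1,0,0]])).as_quat()
E
python3 - <<'E'
from h import *
print(Ro.from_quat(robot.get_eef_rot()).as_matrix().round(2).tolist(), robot.get_joint_pos())
mid=b2w(24,0,0)
yb=-0.115; d=np.array([np.sin(-yb),np.cos(yb)]) # own y in board
tip=np.array([.0237,-.1365])
st=tip-d*.032; en=tip+d*.055
for z,p in [(.25,st),(.135,st),(.135,en)]:
  for k in (0,np.pi):
    P=b2w(*p,z); print(P.round(3), ik(P,down(PSI+yb+k)))
E
```

```text
[[-0.0, 0.44, 0.9], [0.0, 0.9, -0.44], [-1.0, 0.0, -0.0]] [ 9.68992104e-01  2.86304488e-01  1.57670280e+00  3.33714159e-05
  1.27856629e+00 -1.50004315e-01]
[ 0.555 -0.127  0.25 ] [-4.03298401e-01  3.93885995e-02  1.82179272e+00 -4.44089210e-16
  1.28041134e+00 -1.45298401e-01]
[ 0.555 -0.127  0.25 ] None
[ 0.555 -0.127  0.135] [-4.03298401e-01  1.54637434e-01  1.91852494e+00 -4.44089210e-16
  1.06843028e+00 -1.45298401e-01]
[ 0.555 -0.127  0.135] None
[ 0.577 -0.043  0.135] [-2.49489545e-01  1.74600993e-01  1.89561736e+00 -4.44089210e-16
  1.07137430e+00  8.51045452e-03]
[ 0.577 -0.043  0.135] None
```

Run:
```python
from h import *
yb=-0.115; d=np.array([np.sin(-yb),np.cos(yb)]); tip=np.array([.0237,-.1365]); st=tip-d*.032; en=tip+d*.058
robot.move_gripper(0.0)
robot.move_to(b2w(*st,.25),down(PSI+yb))
robot.move_l(b2w(*st,.135),vel=.12)
cv2.imwrite('pics/top1.png',cams.read_camera('top')); cv2.imwrite('pics/scene1.png',cams.read_camera('scene'))
print(robot.get_time_s(),robot.get_tool_pos(),robot.get_ft_force(),robot.get_gripper_width())
a=cv2.imread('pics/top1.png')[170:290,230:400]; b=cv2.imread('pics/scene1.png')[150:300,210:400]
cv2.imwrite('pics/s1.png',np.vstack([cv2.resize(a,(420,296)),cv2.resize(b,(420,300))]))
```

```text
6.425 [ 0.55548549 -0.12731497  0.13623411] [-0.01380841 -0.15252516 -0.17994941] -0.0011979249321437777
```

View pics/s1.png

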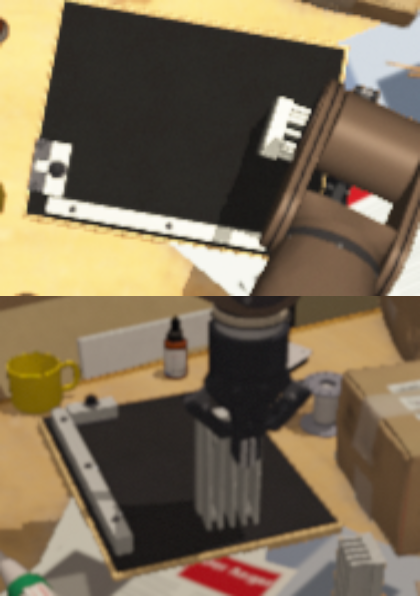

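The shut fingers stand behind the fins of the casting on the board, at scene-crop (240,440), and are clear of everything else. Next I push it over.

Run:
```python
from h import *
yb=-0.115; d=np.array([np.sin(-yb),np.cos(yb)]); tip=np.array([.0237,-.1365]); en=tip+d*.05
robot.move_l(b2w(*en,.135),vel=.06)
robot.dwell(.3)
print(robot.get_time_s(),robot.get_tool_pos(),robot.get_ft_force())
robot.move_l(b2w(*(tip-d*.03),.17),vel=.2)
a=cams.read_camera('top');b=cams.read_camera('scene')
for n in ['casting','casting_top','casting_side']:
  for c in ('top','scene'):
    print(n,c,[(np.round(np.array(x['position'])*[640,400],1).tolist(),round(x['confidence'],2)) for x in nets.tip_of(n,c)[:3]])
cv2.imwrite('pics/top2.png',a);cv2.imwrite('pics/scene2.png',b)
cv2.imwrite('pics/s2.png',np.vstack([cv2.resize(a[170:290,230:400],(420,296)),cv2.resize(b[150:300,210:400],(420,300))]))
```

```text
8.2417 [ 0.57565795 -0.04789566  0.13502719] [-1.13235135 -0.17599792  0.15313077]
casting top [([334.7, 220.4], 0.88), ([410.7, 215.9], 0.84)]
casting scene [([370.9, 315.9], 0.79), ([307.8, 246.2], 0.66)]
casting_top top [([416.7, 215.8], 0.83), ([286.6, 200.9], 0.8)]
casting_top scene [([300.0, 210.8], 0.9), ([371.6, 276.6], 0.67)]
casting_side top [([406.2, 213.6], 0.87), ([307.3, 220.7], 0.78), ([219.6, 243.4], 0.26)]
casting_side scene [([290.1, 228.4], 0.85), ([367.5, 285.7], 0.81)]
```

View pics/s2.png

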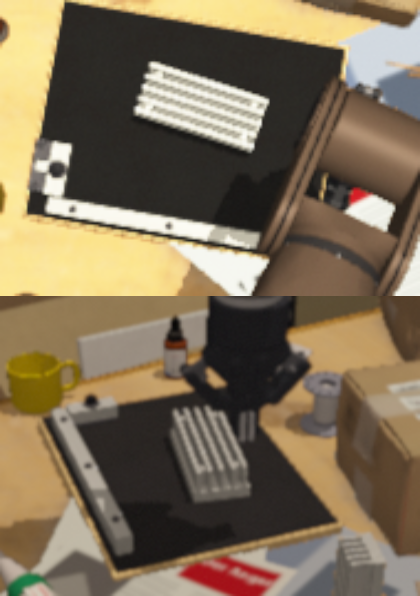

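It fell onto its sole with the fins up, spanning top-crop (135..268, 62..152). Now I measure where it lies.

```bash
cat >> h.py <<'E'
def cast_rect(a,z=.062):
    m=(a.min(2)>90).astype(np.uint8)
    poly=np.array([proj('top',b2w(x,y,.04)) for x,y in [(-.086,-.155),(.13,-.155),(.13,.112),(-.086,.112)]]).astype(np.int32)
    k=np.zeros_like(m); cv2.fillPoly(k,[poly],1); m=cv2.morphologyEx(m*k,cv2.MORPH_CLOSE,np.ones((5,5),np.uint8))
    c=max(cv2.findContours(m,cv2.RETR_EXTERNAL,cv2.CHAIN_APPROX_NONE)[0],key=cv2.contourArea)
    r=cv2.boxPoints(cv2.minAreaRect(c)); B=np.array([w2b(atz('top',*p,z)) for p in r])
    cen=B.mean(0); e=[B[1]-B[0],B[2]-B[1]]; e.sort(key=np.linalg.norm); L=e[1]*np.sign(e[1][1])
    return cen,[np.linalg.norm(v) for v in e],np.arctan2(-L[0],L[1]),B
E
python3 - <<'E'
from h import *
a=cv2.imread('pics/top2.png'); r=cast_rect(a); print([np.round(q,4) for q in r])
print(w2b(atz('top',286.6,200.9,.041)),w2b(atz('top',307.3,220.7,.041)),w2b(atz('top',334.7,220.4,.041)))
for x in (.115,.03,-.02,-.046):
  print(ik(b2w(x,.0,.028),down(PSI)),ik(b2w(x,.0,.12),down(PSI)), ik(b2w(x,.0,.028),down(PSI+np.pi/2)))
E
```

```text
[array([ 0.0405, -0.0134]), array([0.0646, 0.1425]), np.float64(-0.1438), array([[ 0.0187,  0.0615],
       [ 0.0827,  0.0525],
       [ 0.0623, -0.0885],
       [-0.0016, -0.0792]])]
[0.06181172 0.059832  ] [ 0.01680853 -0.0071758 ] [ 0.03073395 -0.08292193]
[-1.11757917e-01  5.01972870e-01  1.69310561e+00 -4.44089210e-16
  9.46514177e-01  3.12420832e-02] [-1.11757917e-01  3.85710334e-01  1.66270496e+00 -4.44089210e-16
  1.09317736e+00  3.12420832e-02] [-1.11757917e-01  5.01972870e-01  1.69310561e+00 -4.44089210e-16
  9.46514177e-01 -1.53955424e+00]
[-1.07187204e-01  3.49595608e-01  1.90863214e+00 -4.44089210e-16
  8.83364905e-01  3.58127962e-02] [-1.07187204e-01  2.16916068e-01  1.87650823e+00 -4.44089210e-16
  1.04816836e+00  3.58127962e-02] [-1.07187204e-01  3.49595608e-01  1.90863214e+00 -4.44089210e-16
  8.83364905e-01 -1.53498353e+00]
[-1.03817883e-01  2.58204056e-01  2.02859256e+00 -4.44089210e-16
  8.54796034e-01  3.91821173e-02] [-1.03817883e-01  1.14204990e-01  1.99472443e+00 -4.44089210e-16
  1.03266323e+00  3.91821173e-02] [-1.03817883e-01  2.58204056e-01  2.02859256e+00 -4.44089210e-16
  8.54796034e-01 -1.53161421e+00]
[-1.01803630e-01  2.09390806e-01  2.08944651e+00 -4.44089210e-16
  8.42755334e-01  4.11963701e-02] [-1.01803630e-01  5.89125265e-02  2.05442481e+00 -4.44089210e-16
  1.02825532e+00  4.11963701e-02] [-1.01803630e-01  2.09390806e-01  2.08944651e+00 -4.44089210e-16
  8.42755334e-01 -1.52959996e+00]
```

Run:
```python
from h import *
q=down(PSI)
Y=-.013
robot.move_l(b2w(.110,Y,.13),vel=.12,orientation=q)
robot.move_l(b2w(.110,Y,.028),vel=.08)
f0=np.array(robot.get_ft_force()); print('f0',f0.round(2))
print(robot.move_l(b2w(.02,Y,.028),vel=.03,max_force=10))
f=robot.get_ft_force()-f0; print(w2b(robot.get_tool_pos()),f.round(2),robot.get_time_s())
a=cams.read_camera('top');b=cams.read_camera('scene'); print(robot.get_time_s())
cv2.imwrite('pics/s3.png',np.vstack([cv2.resize(a[170:290,230:400],(420,296)),cv2.resize(b[150:300,210:400],(420,300))]))
```

```text
f0 [0.08 0.13 0.05]
False
[ 0.02006522 -0.01299668] [ 1.62 -0.46  0.43] 15.4667
15.5667
```

View pics/s3.png

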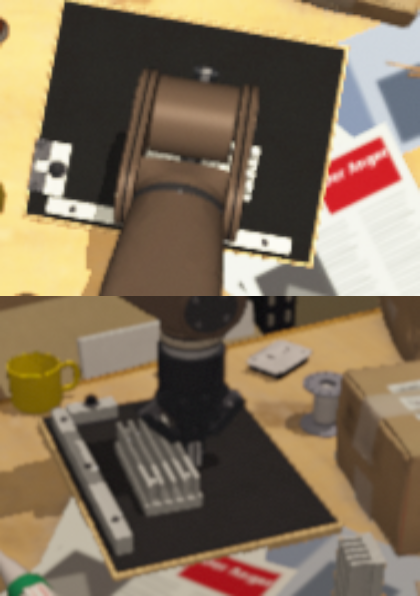

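The fingers are pushing the casting's far side at scene-crop (195,455). The casting is nearly parallel to the rail and slides under about 1.6 N. Next I meet the rail slowly.

Run:
```python
from h import *
Y=-.013
r=robot.move_l(b2w(-.03,Y,.028),vel=.017,max_force=5)
p=robot.get_tool_pos();print(r,w2b(p),robot.get_ft_force().round(2) if hasattr(robot.get_ft_force(),'round') else robot.get_ft_force(),robot.get_time_s())
for i in range(8):
    x=w2b(robot.get_tool_pos())[0]; 
    F=np.array(robot.get_ft_force())[:2]@XB
    print(round(x,5),round(F,2))
    if F>7: break
    robot.move_l(b2w(x-.0006,Y,.028),vel=.01); robot.dwell(.05)
print(robot.get_time_s())
```

```text
True [-0.0152917 -0.013219 ] [1.55 0.29 0.51] 17.55
-0.01529 1.5
-0.01508 4.09
-0.01504 3.81
-0.01504 5.06
-0.01505 4.57
-0.01506 4.82
-0.01504 4.04
-0.01505 4.62
19.95
```

Run:
```python
from h import *
Y=-.013
robot.move_l(b2w(-.0161,Y,.028),vel=.01); robot.dwell(.3)
print(np.array(robot.get_ft_force())[:2]@XB, w2b(robot.get_tool_pos()))
robot.move_l(b2w(.012,Y,.028),vel=.06)
robot.move_l(b2w(.012,Y,.12),vel=.12)
robot.move_l(b2w(-.058,-.14,.12),vel=.15)
a=cams.read_camera('top');b=cams.read_camera('scene'); print(robot.get_time_s())
cv2.imwrite('pics/top4.png',a)
print([np.round(q,4) for q in cast_rect(a)])
cv2.imwrite('pics/s4.png',np.vstack([cv2.resize(a[170:290,230:400],(420,296)),cv2.resize(b[150:300,210:400],(420,300))]))
```

```text
5.8458517968094625 [-0.01510064 -0.01314527]
23.25
[array([-0.054 , -0.0176]), array([0.06  , 0.1413]), np.float64(0.0005), array([[-0.084 ,  0.0529],
       [-0.024 ,  0.0531],
       [-0.0239, -0.0882],
       [-0.0839, -0.0881]])]
```

View pics/s4.png

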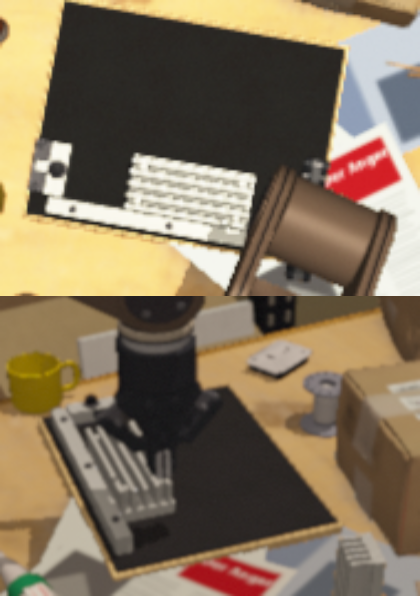

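The casting lies flush along the rail, at top-crop (125..255, 152..245), with yaw about 0. Next I push its trailing end towards the stop.

Run:
```python
from h import *
X=-.0585
fy=lambda: float(np.array(robot.get_ft_force())[:2]@YB)
robot.move_l(b2w(X,-.125,.12),vel=.1)
robot.move_l(b2w(X,-.125,.028),vel=.08)
print('free',fy())
r=robot.move_l(b2w(X,-.05,.028),vel=.03,max_force=9)
print(r,w2b(robot.get_tool_pos()),fy(),np.array(robot.get_ft_force()).round(2),robot.get_time_s())
if not r:
    r=robot.move_l(b2w(X,-.005,.028),vel=.014,max_force=5)
    print(r,w2b(robot.get_tool_pos()),fy(),np.array(robot.get_ft_force()).round(2),robot.get_time_s())
```

```text
free -0.30557673638836425
False [-0.05846579 -0.0500447 ] -2.0548937987176465 [ 0.04 -2.08 -0.25] 27.5
True [-0.05863319 -0.02648775] 0.24370673249420013 [0.02 0.24 0.25] 29.2583
```

Run:
```python
from h import *
X=-.0585
fy=lambda: -float(np.mean([np.array(robot.get_ft_force())[:2]@YB for _ in range(3)]))
y0=w2b(robot.get_tool_pos())[1]; c=y0
while c<y0+.006:
    c+=.0004
    robot.move_l(b2w(X,c,.028),vel=.01); robot.dwell(.1); F=fy()
    print(round(c,4),round(w2b(robot.get_tool_pos())[1],4),round(F,2))
    if F>6: break
print(robot.get_time_s())
```

```text
-0.0261 -0.0264 4.67
-0.0257 -0.0264 5.32
-0.0253 -0.0264 8.2
30.3333
```

Run:
```python
from h import *
X=-.0585; c=-.0253
fy=lambda: -float(np.mean([np.array(robot.get_ft_force())[:2]@YB for _ in range(4)]))
for i in range(10):
    F=fy()
    if F>11.3: break
    c+=.0002 if F>9 else .0003
    robot.move_l(b2w(X,c,.028),vel=.01); robot.dwell(.12)
    print(round(c,4),round(fy(),2))
t=robot.get_time_s()
L=[]
while robot.get_time_s()<t+1.1: robot.dwell(.1); L.append(round(fy(),1))
print(L,np.array(robot.get_ft_force()).round(2),w2b(robot.get_tool_pos()))
robot.move_l(b2w(X,-.05,.028),vel=.05)
robot.move_l(b2w(X,-.12,.13),vel=.15)
a=cams.read_camera('top');b=cams.read_camera('scene'); print(robot.get_time_s())
cv2.imwrite('pics/top5.png',a)
cv2.imwrite('pics/s5.png',np.vstack([cv2.resize(a[190:280,230:370],(700,450),interpolation=cv2.INTER_CUBIC)]))
cv2.imwrite('pics/s5b.png',cv2.resize(b[180:280,210:370],(800,500),interpolation=cv2.INTER_CUBIC))
```

```text
-0.025 8.93
-0.0247 11.54
[10.2, 9.7, 10.4, 9.7, 9.6, 10.1, 10.2, 8.6, 10.6, 9.8, 9.5] [-2.33 -9.22  0.3 ] [-0.05871112 -0.02630487]
33.9
```

View pics/s5.png

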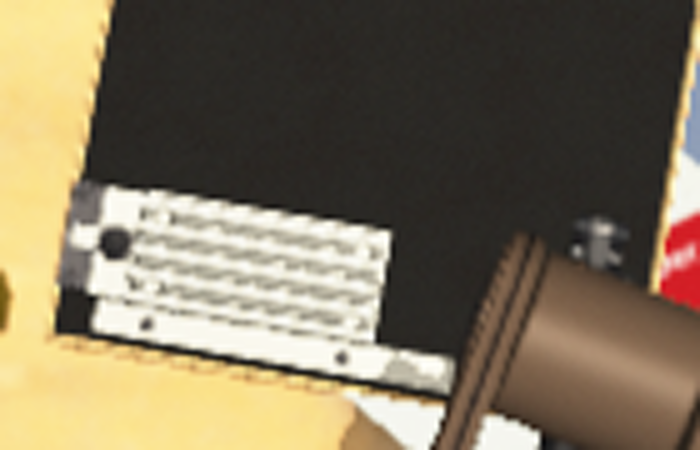

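View pics/s5b.png

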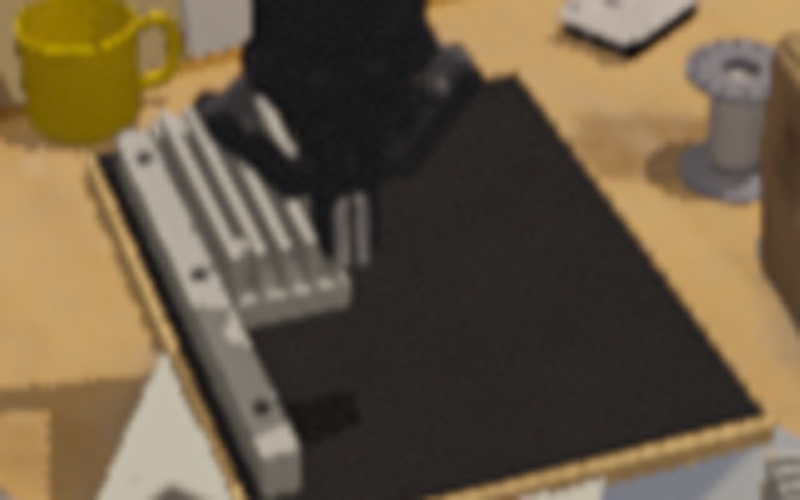

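The casting is against the block at crop (130,240) and flush along the rail. But the held press averaged only 9.8 N. I'll reseat it lightly against the rail and repeat the end press at a true 12 N.

Run:
```python
from h import *
fb=lambda v: -float(np.mean([np.array(robot.get_ft_force())[:2]@v for _ in range(4)]))
Y=.054
robot.move_l(b2w(.015,Y,.13),vel=.2)
robot.move_l(b2w(.015,Y,.028),vel=.12)
r=robot.move_l(b2w(-.013,Y,.028),vel=.03,max_force=5)
if not r: r=robot.move_l(b2w(-.019,Y,.028),vel=.012,max_force=5)
print(r,w2b(robot.get_tool_pos()))
c=w2b(robot.get_tool_pos())[0]
for i in range(6):
    c-=.0004; robot.move_l(b2w(c,Y,.028),vel=.01); robot.dwell(.15); F=-fb(XB); print(round(c,4),round(F,2))
    if F>6: break
print(w2b(robot.get_tool_pos()))
robot.move_l(b2w(.015,Y,.028),vel=.08)
robot.move_l(b2w(.0,Y-.04,.10),vel=.15)
X=-.0585
robot.move_l(b2w(X,-.055,.12),vel=.2)
robot.move_l(b2w(X,-.055,.028),vel=.12)
bias=fb(YB)
r=robot.move_l(b2w(X,-.0295,.028),vel=.03,max_force=5)
if not r: r=robot.move_l(b2w(X,-.02,.028),vel=.01,max_force=5)
print(r,w2b(robot.get_tool_pos()),'bias',bias,robot.get_time_s())
c=w2b(robot.get_tool_pos())[1]
for i in range(14):
    F=fb(YB)-bias
    if F>11: break
    c+=.0004 if F<7 else .0002
    robot.move_l(b2w(X,c,.028),vel=.01); robot.dwell(.2)
t=robot.get_time_s(); L=[]
while robot.get_time_s()<t+1.4:
    robot.dwell(.08); F=fb(YB)-bias; L.append(round(F,1))
    if F<11.2: c+=.0001; robot.move_l(b2w(X,c,.028),vel=.01)
    elif F>13: c-=.0001; robot.move_l(b2w(X,c,.028),vel=.01)
print(L,w2b(robot.get_tool_pos()),robot.get_time_s())
```

```text
True [-0.01499091  0.05393101]
-0.0154 3.29
-0.0158 4.51
-0.0162 5.44
-0.0166 5.65
-0.017 5.86
-0.0174 6.94
[-0.01524912  0.05401619]
True [-0.05873872 -0.02644882] bias -0.18077122941759707 44.2
[11.6, 11.7, 11.6, 12.3, 12.0, 11.6, 12.1, 11.7, 10.6, 12.0, 12.4, 11.4, 12.0, 11.5] [-0.05865243 -0.02617946] 49.6833
```

Run:
```python
from h import *
X=-.0585
robot.move_l(b2w(X,-.055,.028),vel=.05)
robot.move_l(b2w(X,-.12,.15),vel=.15)
robot.move_l(b2w(.05,-.17,.22),vel=.2)
robot.dwell(.2)
a=cams.read_camera('top');b=cams.read_camera('scene'); print(robot.get_time_s(),robot.get_ft_force())
cv2.imwrite('pics/s6.png',cv2.resize(a[205:270,235:325],(800,578),interpolation=cv2.INTER_CUBIC))
cv2.imwrite('pics/s6b.png',cv2.resize(b[150:280,210:370],(738,600),interpolation=cv2.INTER_CUBIC))
```

```text
52.6667 [0.28259256 0.0706443  0.573392  ]
```

View pics/s6.png

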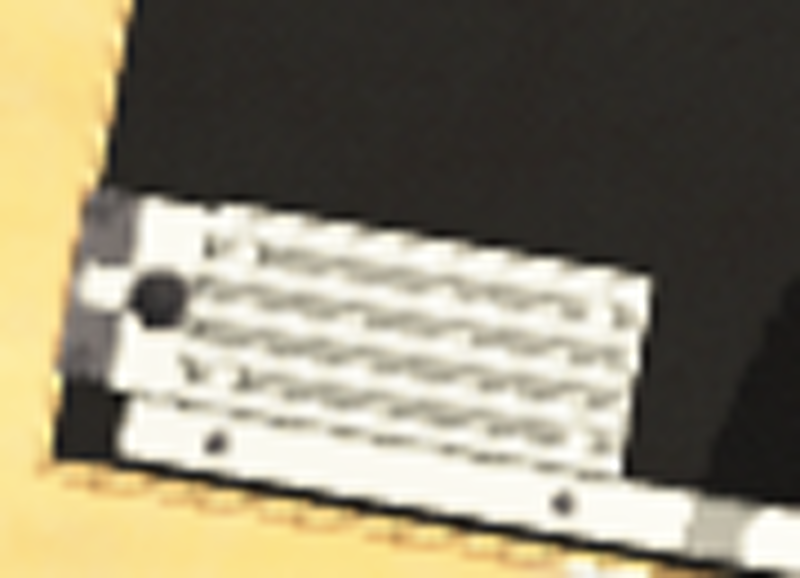

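View pics/s6b.png

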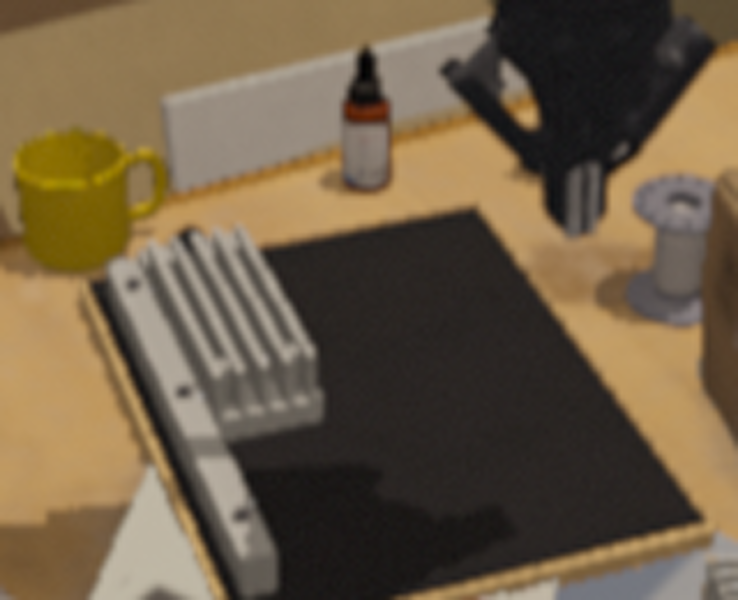

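The casting is flush along the rail, with its lower edge running along it from (125,395) to (620,470). Its leading end is against the block at (180,300). The bottle, mug and spool have not moved, and the robot is clear.

```bash
python3 -c "
from h import *
robot.close_job()"
```

```text
the job is handed in; nothing more can be done
```

The job is done and handed in, with the clock at 52.7 s at the last reading (limit 72 s).

I pushed the larger casting over onto its sole. I then slid it flush against the side rail and slid its trailing end along until the leading end met the stop block. The block face is at about board y = +124 mm.

- **Press on the stop:** the first press held only about 9.8 N. I reseated the casting lightly against the rail (about 7 N) and pressed the stop again, holding 10.6–12.4 N for about 1.4 s before letting go.
- **Forces:** the highest reading on rail or stop was about 12.4 N, against the 25 N limit. I did not log forces continuously, so brief peaks between readings could be missed. The slow contact moves were set to stop at a 5 N change.
- **Final position:** the last pictures show the casting on its sole with the fins up, flush along the rail and home against the block. The bottle, mug and spool are where they were, and the robot was touching nothing. I judged the final fit by eye. The one angle I measured was after the first rail push, and it was about 0.

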